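Scan the stock label of the bedside decanter

ROBOT

A 6-joint arm with a two-finger parallel gripper is mounted at the origin on the work surface. World frame = base frame: x ahead of the robot, y to its left, z up, the work surface at z = 0. Lengths are in m, angles in rad, forces in N, time in s.
With the tool pointing down it reaches from about 0.275 to 0.75 m from the base axis. Payload 10.2 kg.
Tool frame: the origin (TCP) lies where the fingers leave the gripper's body, on its centre line; the fingertips stand 64 mm ahead of it and the grasp point (between the pads) lies 45 mm ahead of it; z points along the fingers, y is the line along which they close (so a half turn about z gives the same grasp; the last joint's range is limited). The gripper opens to 88 mm and grips with 3 to 60 N. Pads are 18 mm wide; open, the fingers measure 123 mm over their backs; the gripper's body (75 mm by 187 mm) begins 45 mm behind the grasp point.
Start: joints at [0.946, 0.313, 1.498, -0, 1.331, -0.223], TCP at [0.205, 0.483, 0.303] pointing down, gripper open.
Joint ranges: [-2.94, 2.94], [-0.97, 2.17], [0.19, 2.56], [-1.23, 4.37], [0.02, 3.11], [-2.88, 2.88]. Speed limits (rad/s): [2.39, 2.39, 3.01, 3.14, 3.14, 3.14].

INTERFACE

Orientations are given as [roll, pitch, yaw] about the fixed x, y, z axes, in that order (R = Rz(yaw) Ry(pitch) Rx(roll)).
In Python, from cell import manip gives the robot as it stands. The module is installed in compiled form; this text tells all that it offers.
- The arm moves only by the shell command python3 -m creep 'ROWS'. ROWS is JSON, a list that holds one entry, the list of rows, each a list of 7 numbers: the closure, from 0 (fully open) to 1 (shut), then the shift along the tool's x, y, z as a fraction of full scale, then the turn, a rotation vector about the tool's x, y, z as a fraction of full scale. In form: [[[claw, tx, ty, tz, wx, wy, wz], ...]]. A call has 1 to 20 rows; each row is the pose to reach, as a shift and turn from the pose commanded when the call began, along the tool's axes at that moment, turning the shorter way round; what a row does not reach only later rows make up. Full scale, the value 1, is 1 m for a shift and 360 degrees for a turn. A row lasts 1/10 s, in which the tool goes at most 50 mm and 8.59 degrees, less where a joint would pass 70% of its speed; a pose out of reach is approached as far as the arm can. A call with a number of a shift or a turn outside -1 to 1 is refused whole. A call with a gripper value outside its range is refused whole. The fingers move at their own pace and stop on an object; the grip force is fixed at half the most. Time passes only in rows, so rows that repeat a pose let the fingers close. It gives the time, the measured TCP pose, the force, the opening and the grip force at its end, in the units of the state.
- manip.get_state(): the state, without advancing time (a new reading comes with each control period).
- manip.snapshot(name): name is "scene" or "top" or "wrist"; returns a dict with "img" (480x640x3 uint8, red, green, blue), "range_z" (480x640 float32, m along the optical axis (not along the pixel's ray), 0 where there is no reading), "camera_matrix" (3x3 intrinsics, pixels), "extrinsics" (4x4, takes a point from camera to world coordinates); the wrist camera has in their place "hand_eye" (4x4, takes a point from camera to tool coordinates, whose origin is the TCP and whose axes are the flange's). Camera axes: x right, y down, z forward; pixel columns grow to the right and rows downward; lengths in m; the calibration is good to about 2 mm. A picture is of the moment at which its call begins: read the wrist's pose just before it.
- manip.hand_in(): hands the job in; it is judged then, once.
The state is a dict: "clock": time; "joints": joint angles; "qvel": joint speeds; "joint_efforts": joint torques, N m; "eef_pos": TCP position; "orientation": TCP orientation; "wrist_force": force on the tool from outside, world axes, zero at the start; "torque": the same for the moment, N m; "gripper_width": finger opening in m; "grasp_force": force on a finger pad.
Only numpy, scipy, OpenCV 4.12 (cv2) and the standard library are available. Lean on these libraries where they do the work, as an engineer would, in place of code of your own. Each camera call takes 0.05 s, during which the arm holds its last target. There are 200 camera calls.

TASK

Turn the decanter stand, by pushing on its brass post, until the bottle's barcode label squarely faces the red nose of the stand's foot. Then pick up the hand scanner, aim its red window squarely at the middle of the label from about 7 cm away, hold it still there for two seconds without touching the stand or bottle with it, and gently lay it back flat, right way up, in the middle of its blue mat. Leave the stand as turned, and do not disturb the mug or the tumbler.

Things in the scene. Friction and masses are not known exactly. Their poses are not given: they have to be found in the camera images.
- stand_base: Fixed dark round foot of the decanter stand, 210 mm across. Origin: centre of its underside, on the upright turning axis. Its -x side is the front, marked by a red nose, 22 mm wide, reaching 145 mm from the axis. On it turns a wooden disc 196 mm across (top at 24 mm) with, in one piece, the post and a centred square amber bottle (80 x 80 mm, stopper top 146 mm above the table).
- stand (a joint): Turning angle of the disc on its foot (rad), growing counter-clockwise seen from above. At 0 the label faces the foot's -x side, straight over the red nose. It starts at about 1 to 2, so turn it clockwise. Stops at -0.8 and 2.4. Friction holds it where it is left; about 1.2 N at the post turns it.
- label (a point): Centre of the white barcode label (56 mm wide, 44 mm high, black upright bars), on the upright face of the bottle 41 mm from the turning axis, 69 mm above the table. Axes turn with the disc: the label faces -x of this frame, y runs along its width, z is up.
- post (a point): Top centre of the brass push post (upright, 18 mm thick, white top end), fixed to the disc 85 mm from the axis, from 24 mm to 116 mm above the table. It stands 90 degrees clockwise, seen from above, from the label: when the label faces the foot's -x side the post is at the foot's +y side.
- scanner: Loose hand scanner, about 180 g, 131 mm long along x: grey body 40 mm wide, 34 mm high (x from -65 to +33 mm), orange head 54 mm wide, 40 mm high (x from +33 to +65 mm) whose front end, +x, holds the red window. Origin: centre of its underside; grasp the grey body there across y. z is up when right way up.
- window (a point): Centre of the red window at the scanner's front end, 66 mm ahead (+x) of the scanner's origin and 20 mm above its underside. It looks along +x; axes as the scanner's.
- mat: Blue fabric mat for the scanner, fixed, 220 x 130 mm, 4 mm thick. Origin: centre of the underside; long side along x.
- book: Red book, fixed, 195 x 130 x 26 mm, lying flat on the other side of the stand from the mat. Origin: centre of the underside.
- mug: Loose blue mug, 80 mm across, 90 mm high. Origin: centre of the underside. Bystander.
- tumbler: Loose clear tumbler, 68 mm across, 100 mm high. Origin: centre of the underside. Bystander.

How it is judged:
By the outcome, as a careful person would: the job done as asked, in the order asked, and still so for the second after the job is handed in, with the robot touching nothing.
It also fails if it takes over 72 s, if anything falls off the work surface, if the arm or the gripper's body presses on something with over 40 N, if the wrist force passes 120 N, or if a joint passes its speed limit or range.

## Working session

There is one attempt and no reset: what is moved stays moved. The work goes in short steps, Python scripts to look and compute and a shell command to move; the robot and the scene stay as the last step left them, time stands still between calls to the robot, and variables do not carry over. Pictures are saved under pics/ and viewed, at most 10 in all, crops included, and the job is handed in when it is done.

```bash
mkdir -p pics
python3 - <<'E'
from cell import manip
import cv2,numpy as np
s=manip.get_state();print(s)
for n in("scene","top"):
    d=manip.snapshot(n);cv2.imwrite(f"pics/{n}0.png",d["img"][:,:,::-1]);np.savez(f"pics/{n}0.npz",**d)
    print(n,d["camera_matrix"].round(1).tolist(),d["extrinsics"].round(4).tolist())
E
```

```text
{'clock': 0.0, 'joints': array([ 9.45586818e-01,  3.13484713e-01,  1.49840624e+00, -1.30086141e-06,
        1.33098596e+00, -2.23404169e-01]), 'qvel': array([ 0.00098824,  0.00126122, -0.00022859,  0.00015324,  0.00076459,
       -0.00106895]), 'joint_efforts': array([ 3.86631873e-04, -4.02209044e+01, -2.52273256e+01,  6.94726291e-02,
        3.51824553e-02, -1.56262768e-04]), 'eef_pos': array([0.20523984, 0.48305553, 0.30215486]), 'orientation': array([-3.14034003e+00, -2.83296154e-04,  2.73978745e+00]), 'wrist_force': array([-0.56405327,  0.36742118, -0.48691162]), 'torque': array([-0.01394306, -0.00411757, -0.00913125]), 'grasp_force': 0.0, 'gripper_width': 0.08853604849588699}
scene [[484.4, 0.0, 321.4], [0.0, 484.4, 244.7], [0.0, 0.0, 1.0]] [[0.776, 0.4502, -0.4418, 0.9125], [0.6307, -0.5638, 0.5332, -0.4264], [-0.009, -0.6924, -0.7215, 0.6943], [0.0, 0.0, 0.0, 1.0]]
top [[469.1, 0.0, 319.5], [0.0, 469.1, 242.1], [0.0, 0.0, 1.0]] [[-0.0808, -0.9763, 0.2008, 0.3913], [-0.9967, 0.0789, -0.0177, 0.0094], [0.0014, -0.2015, -0.9795, 0.8441], [0.0, 0.0, 0.0, 1.0]]
```

View pics/top0.png

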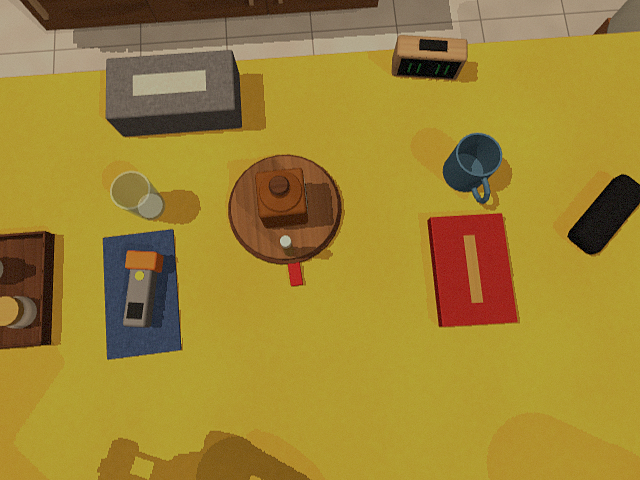

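View pics/scene0.png

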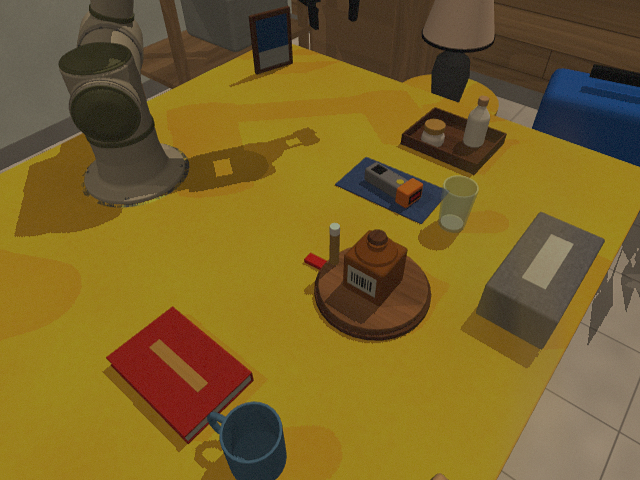

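Top view: post's white end at (286,242), disc centred near (286,208), red nose at (296,273). The mat is at (142,293) with the scanner on it, orange head at (143,261). The tumbler is at (137,193) and the mug at (473,162). The scene view shows the label at (361,281), about 90° counter-clockwise from the nose.

```bash
cat > h.py <<'E'
import numpy as np,cv2
def cloud(d,T=None):
    T=d["extrinsics"] if T is None else T
    K=d["camera_matrix"];z=d["range_z"].astype(float);v,u=np.indices(z.shape)
    p=np.stack([(u-K[0,2])/K[0,0]*z,(v-K[1,2])/K[1,1]*z,z],-1)
    return p@T[:3,:3].T+T[:3,3]
def ray(d,uv,h):
    K=d["camera_matrix"];T=d["extrinsics"];uv=np.atleast_2d(uv).astype(float)
    r=np.c_[(uv-K[:2,2])/[K[0,0],K[1,1]],np.ones(len(uv))]@T[:3,:3].T
    return T[:3,3]+r*((h-T[2,3])/r[:,2])[:,None]
def hsv(d): return cv2.cvtColor(d["img"],cv2.COLOR_RGB2HSV)
def blob(m,box):
    k=np.zeros(m.shape,np.uint8);x0,y0,x1,y1=box;k[y0:y1,x0:x1]=m[y0:y1,x0:x1]
    n,l,s,c=cv2.connectedComponentsWithStats(k);i=1+s[1:,4].argmax();return l==i
E
python3 - <<'E'
from h import *
for n,nb,sb in(("top",(270,255,315,295),(100,225,185,360)),("scene",(295,245,330,275),(335,150,450,225))):
    d=dict(np.load(f"pics/{n}0.npz"));P=cloud(d);H=hsv(d)
    h,s,v=H[...,0],H[...,1],H[...,2]
    red=((h<6)|(h>174))&(s>170)&(v>90)
    m=blob(red,nb);q=P[m];print(n,"nose",m.sum(),q.mean(0).round(4),q[:,2].max().round(4),q.min(0).round(4),q.max(0).round(4))
    # disc: dilated colour-free: points at 18..30mm near
    c0=q.mean(0)[:2]+[.13,0]
    m=(np.abs(P[...,2]-.024)<.007)&(np.hypot(P[...,0]-c0[0],P[...,1]-c0[1])<.13)&~red
    m=m&((h<16)|(h>170))
    m=blob(m,(0,0,640,480));cs,_=cv2.findContours(m.astype(np.uint8),0,1)
    pts=P[m][:,:2].astype(np.float32);cc,r=cv2.minEnclosingCircle(pts)
    uv=max(cs,key=len)[:,0];X=ray(d,uv,.024)[:,:2].astype(np.float32)
    print("disc cloud",cc,r,"ray ellipse",cv2.fitEllipse(X),"z",np.median(P[m][:,2]))
    # white post top
    near=np.hypot(P[...,0]-c0[0],P[...,1]-c0[1])<.12
    m=near&(P[...,2]>.108)&(P[...,2]<.124)&(s<60);print("post",m.sum(),P[m].mean(0).round(4))
    if n=="scene":
        m=near&(P[...,2]>.04)&(P[...,2]<.1)&(s<90)&(v>110);m=blob(m,(340,265,385,305));q=P[m]
        c=q.mean(0);w=np.linalg.svd(q-c)[2][2];print("label",m.sum(),c.round(4),w.round(3))
    # mat, scanner
    m=blob((h>100)&(h<125)&(s>110),sb);q=P[m]
    print("mat z",np.median(q[:,2]));k=cv2.convexHull(ray(d,np.argwhere(m)[:,::-1],.004)[:,:2].astype(np.float32));print("mat",cv2.minAreaRect(k))
    m=blob((h>4)&(h<16)&(s>170)&(v>120),sb);q=P[m];
    t=q[q[:,2]>.038];print("head",len(t),t.mean(0).round(4),q.max(0).round(4),cv2.minAreaRect(t[:,:2].astype(np.float32)))
    bx=np.zeros(h.shape,bool);bx[sb[1]:sb[3],sb[0]:sb[2]]=1
    m=bx&(P[...,2]>.032)&(P[...,2]<.06)&(P[...,1]>.15);m=blob(m,sb);t=P[m];c=t.mean(0);print("scanner top",len(t),c.round(4),t[:,2].max(),cv2.minAreaRect(t[:,:2].astype(np.float32)))
    for nm,b in(("tumbler",(105,165,170,225)),("mug",(435,125,510,205))):
        if n=="top":
            x0,y0,x1,y1=b;t=P[y0:y1,x0:x1].reshape(-1,3);t=t[t[:,2]>.05];print(nm,len(t),t.mean(0).round(3) if len(t) else 0,t.min(0).round(3),t.max(0).round(3))
E
```

```text
top nose 271 [0.5085 0.0431 0.0096] 0.0134 [0.4878 0.0315 0.0054] [0.5292 0.0544 0.0134]
disc cloud (0.6315773725509644, 0.05357651039958) 0.09802693128585815 ray ellipse ((0.630734384059906, 0.05348401889204979), (0.1925041228532791, 0.19360163807868958), 93.11517333984375) z 0.02364950685850631
post 94 [0.5469 0.0507 0.1164]
mat z 0.0035867559374347935
mat ((0.47813040018081665, 0.3823118805885315), (0.08723807334899902, 0.002888655988499522), 2.865112781524658)
head 235 [0.5495 0.3015 0.0464] [0.5731 0.3335 0.8441] ((0.4861779510974884, 0.16703496873378754), (0.36545267701148987, 0.04212263226509094), 65.53202056884766)
scanner top 1921 [0.5042 0.3108 0.0392] 0.04697622460981976 ((0.5013014078140259, 0.3123418688774109), (0.05396666005253792, 0.13096268475055695), 82.43555450439453)
tumbler 1265 [0.656 0.301 0.091] [0.391 0.009 0.05 ] [0.691 0.336 0.844]
mug 1385 [ 0.667 -0.285  0.085] [ 0.391 -0.328  0.05 ] [0.717 0.009 0.844]
scene nose 167 [0.5094 0.04   0.0097] 0.0134 [0.4899 0.0296 0.0058] [0.5299 0.053  0.0134]
disc cloud (0.6331052780151367, 0.05153144523501396) 0.09817282855510712 ray ellipse ((0.6368259191513062, 0.04617565870285034), (0.18210721015930176, 0.1852225661277771), 12.550396919250488) z 0.023824745154069626
post 64 [0.5484 0.0484 0.1163]Traceback (most recent call last):
  File "<stdin>", line 19, in <module>
  File "h.py", line 14, in blob
    n,l,s,c=cv2.connectedComponentsWithStats(k);i=1+s[1:,4].argmax();return l==i
                                                    ~~~~~~~~~~~~~~^^
ValueError: attempt to get argmax of an empty sequence
```

```bash
cat >> h.py <<'E'
from scipy.spatial.transform import Rotation as R
def rel(targets,frm=None):
    "targets: (x,y,z,yaw_deg) tool-down; prints shift and turn fractions from present pose"
    from cell import manip
    if frm is None:
        s=manip.get_state();p,r=s["eef_pos"],R.from_euler("xyz",s["orientation"])
    else: p,r=np.array(frm[:3]),R.from_euler("xyz",[180,0,frm[3]],degrees=True)
    for t in targets:
        d=r.inv().apply(np.array(t[:3])-p);w=(r.inv()*R.from_euler("xyz",[180,0,t[3]],degrees=True)).as_rotvec(degrees=True)/360
        print([round(float(a),4) for a in (*d,*w)])
E
python3 - <<'E'
from h import *
rel([(.5485,.0095,.30,182),(.5485,.0095,.155,182)])
A=np.array([.632,.0525]);u=lambda a:np.array([np.cos(np.radians(a)),np.sin(np.radians(a))])
T=lambda phi,o:(*(A+.085*u(phi)+o*u(phi+90)),.155,phi)
print("arc");rel([T(p,.0265) for p in list(range(182,104,-6))+[101,98,95.1]],frm=(.5485,.0095,.155,182))
d=dict(np.load("pics/top0.npz"));H=hsv(d);P=cloud(d);print(H[320,115],H[240,120],H[340,170])
m=blob((H[...,0]>95)&(H[...,0]<130)&(H[...,1]>90)&(P[...,2]<.02),(95,220,190,365));print(m.sum(),cv2.minAreaRect(ray(d,np.argwhere(m)[:,::-1],.004)[:,:2].astype(np.float32)))
m=blob((P[...,2]>.03)&(P[...,2]<.06),(100,240,185,335));t=P[m]
print(cv2.minAreaRect(t[:,:2].astype(np.float32)))
w=np.argwhere(m)[:,::-1];print(cv2.minAreaRect(ray(d,w,.036)[:,:2].astype(np.float32)))
E
```

```text
[-0.5011, -0.3016, 0.0024, -0.0002, -0.0001, -0.0695]
[-0.5012, -0.3015, 0.1474, -0.0002, -0.0001, -0.0695]
arc
[0.0001, 0.0136, 0.0, 0.0, 0.0, 0.0]
[0.0024, 0.0226, 0.0, 0.0, -0.0, 0.0167]
[0.0037, 0.0318, 0.0, 0.0, -0.0, 0.0333]
[0.0041, 0.0411, 0.0, 0.0, -0.0, 0.05]
[0.0035, 0.0504, 0.0, 0.0, -0.0, 0.0667]
[0.0019, 0.0596, 0.0, 0.0, -0.0, 0.0833]
[-0.0006, 0.0686, 0.0, 0.0, -0.0, 0.1]
[-0.0041, 0.0772, 0.0, 0.0, -0.0, 0.1167]
[-0.0084, 0.0855, 0.0, 0.0, -0.0, 0.1333]
[-0.0135, 0.0932, 0.0, 0.0, -0.0, 0.15]
[-0.0195, 0.1004, 0.0, 0.0, -0.0, 0.1667]
[-0.0262, 0.1069, 0.0, 0.0, -0.0, 0.1833]
[-0.0335, 0.1127, 0.0, 0.0, -0.0, 0.2]
[-0.0455, 0.1199, 0.0, 0.0, -0.0, 0.225]
[-0.0497, 0.1218, 0.0, 0.0, -0.0, 0.2333]
[-0.0539, 0.1235, 0.0, 0.0, -0.0, 0.2414]
[115  83  86] [108 102  85] [110  91  90]
3605 ((0.4983941614627838, 0.32053619623184204), (0.21662719547748566, 0.1282029151916504), 2.6586356163024902)
((0.5013014078140259, 0.3123418688774109), (0.05396666005253792, 0.13096268475055695), 82.43555450439453)
((0.5015246868133545, 0.3140357434749603), (0.057510167360305786, 0.13056550920009613), 81.26304626464844)
```

```bash
python3 -m creep '[[[1,-0.501,-0.3015,0.002,0,0,-0.0695],[1,-0.501,-0.3015,0.002,0,0,-0.0695],[1,-0.501,-0.3015,0.002,0,0,-0.0695],[1,-0.501,-0.3015,0.002,0,0,-0.0695],[1,-0.501,-0.3015,0.002,0,0,-0.0695],[1,-0.501,-0.3015,0.002,0,0,-0.0695],[1,-0.501,-0.3015,0.002,0,0,-0.0695],[1,-0.501,-0.3015,0.002,0,0,-0.0695],[1,-0.501,-0.3015,0.002,0,0,-0.0695],[1,-0.501,-0.3015,0.002,0,0,-0.0695],[1,-0.501,-0.3015,0.002,0,0,-0.0695],[1,-0.501,-0.3015,0.002,0,0,-0.0695],[1,-0.501,-0.3015,0.002,0,0,-0.0695],[1,-0.501,-0.3015,0.002,0,0,-0.0695],[1,-0.501,-0.3015,0.04,0,0,-0.0695],[1,-0.501,-0.3015,0.08,0,0,-0.0695],[1,-0.501,-0.3015,0.12,0,0,-0.0695],[1,-0.501,-0.3015,0.147,0,0,-0.0695],[1,-0.501,-0.3015,0.147,0,0,-0.0695],[1,-0.501,-0.3015,0.147,0,0,-0.0695]]]'
```

```text
clock: 2.1
eef_pos: [0.5485, 0.0106, 0.1568]
orientation: [-3.141, 0.001, -3.105]
wrist_force: [-0.3, 0.3, -0.2]
gripper_width: 0.0008
grasp_force: 0.0
```

```bash
python3 -m creep '[[[1,0,0.009,0,0,0,0],[1,0,0.0136,0,0,0,0],[1,0.0013,0.018,0,0,0,0.0083],[1,0.0024,0.0226,0,0,0,0.0167],[1,0.0037,0.0318,0,0,0,0.0333],[1,0.0041,0.0411,0,0,0,0.05],[1,0.0035,0.0504,0,0,0,0.0667],[1,0.0019,0.0596,0,0,0,0.0833],[1,-0.0006,0.0686,0,0,0,0.1],[1,-0.0041,0.0772,0,0,0,0.1167],[1,-0.0084,0.0855,0,0,0,0.1333],[1,-0.0135,0.0932,0,0,0,0.15],[1,-0.0195,0.1004,0,0,0,0.1667],[1,-0.0228,0.1037,0,0,0,0.175],[1,-0.0262,0.1069,0,0,0,0.1833],[1,-0.0298,0.1099,0,0,0,0.1917],[1,-0.0335,0.1127,0,0,0,0.2],[1,-0.0335,0.1127,0,0,0,0.2],[1,-0.0335,0.1127,0,0,0,0.2]]]'
cat > look.py <<'E'
import sys;from h import *
from cell import manip
s=manip.get_state();print(s["eef_pos"].round(4),np.degrees(s["orientation"]).round(2))
A=np.array([.632,.0525])
for n in("top","scene"):
    d=manip.snapshot(n);np.savez(f"pics/{n}_{sys.argv[1]}.npz",**d);cv2.imwrite(f"pics/{n}_{sys.argv[1]}.png",d["img"][:,:,::-1])
    P=cloud(d);H=hsv(d);r=np.hypot(P[...,0]-A[0],P[...,1]-A[1])
    m=(abs(r-.085)<.016)&(P[...,2]>.108)&(P[...,2]<.124)&(H[...,1]<60)
    if m.sum(): 
        q=P[m].mean(0);print(n,"post",m.sum(),q.round(4),np.degrees(np.arctan2(q[1]-A[1],q[0]-A[0])).round(2))
    # bottle sides: yaw from shoulder top rect
    m=(r<.075)&(P[...,2]>.085)&(P[...,2]<.108)&(H[...,1]>100);print(n,"z",np.percentile(P[(r<.06)][:,2],[50,99]).round(3),cv2.minAreaRect(P[m][:,:2].astype(np.float32)) if m.sum()>5 else 0)
E
python3 look.py a
```

```text
clock: 4.0
eef_pos: [0.578, 0.1239, 0.1563]
orientation: [3.141, 0.0, 1.922]
wrist_force: [-0.6, 0.0, -0.0]
gripper_width: 0.0006
grasp_force: 0.0
[0.578  0.1239 0.1563] [1.7995e+02 2.0000e-02 1.1010e+02]
top z [0.115 0.391] ((0.631544291973114, 0.05313727259635925), (0.08053494989871979, 0.07976169884204865), 20.643545150756836)
scene post 96 [0.587  0.1197 0.116 ] 123.83
scene z [0.132 0.388] ((0.6328096389770508, 0.0516958087682724), (0.08018016070127487, 0.08141695708036423), 21.131359100341797)
```

Run:
```python
from h import *
A=np.array([.632,.0525]);u=lambda a:np.array([np.cos(np.radians(a)),np.sin(np.radians(a))])
T=lambda phi,o:(*(A+.085*u(phi)+o*u(phi+90)),.155,phi)
rel([T(p,.0265) for p in (107,104,101,98,96,94.7)],frm=T(110,.0265))
d=dict(np.load("pics/top0.npz"));P=cloud(d);H=hsv(d);r=np.hypot(P[...,0]-A[0],P[...,1]-A[1])
m=(r<.075)&(P[...,2]>.085)&(P[...,2]<.108)&(H[...,1]>100);print(cv2.minAreaRect(P[m][:,:2].astype(np.float32)))
# nose direction: midline fit
for n,nb in(("top",(270,255,315,295)),("scene",(295,245,330,275))):
    d=dict(np.load(f"pics/{n}0.npz"));P=cloud(d);H=hsv(d)
    m=blob(((H[...,0]<6)|(H[...,0]>174))&(H[...,1]>170)&(H[...,2]>90),nb)&(P[...,2]>.0105);q=P[m][:,:2]
    print(cv2.minAreaRect(q.astype(np.float32)),q.mean(0),np.degrees(np.arctan2(*(A-q.mean(0))[::-1])))
```

```text
[0.0013, 0.0045, 0.0, 0.0, -0.0, 0.0083]
[0.0023, 0.009, 0.0, 0.0, -0.0, 0.0167]
[0.0031, 0.0136, 0.0, 0.0, -0.0, 0.025]
[0.0037, 0.0183, 0.0, 0.0, -0.0, 0.0333]
[0.0039, 0.0214, 0.0, 0.0, -0.0, 0.0389]
[0.004, 0.0234, 0.0, -0.0, -0.0, 0.0425]
((0.631618082523346, 0.05363615229725838), (0.0804993137717247, 0.0797971785068512), 2.118797779083252)
((0.5083937644958496, 0.043073274195194244), (0.041205987334251404, 0.020290590822696686), 5.2428789138793945) [0.50824    0.04321722] 4.289512413884599
((0.5102289915084839, 0.04036344215273857), (0.0386536680161953, 0.015783289447426796), 4.143476486206055) [0.51227256 0.04073375] 5.61273898491617
```

```bash
python3 -m creep '[[[1,0.0013,0.0045,0,0,0,0.0083],[1,0.0023,0.009,0,0,0,0.0167],[1,0.0031,0.0136,0,0,0,0.025],[1,0.0037,0.0183,0,0,0,0.0333],[1,0.0039,0.0214,0,0,0,0.0389],[1,0.004,0.0234,0,0,0,0.0425],[1,0.004,0.0234,0,0,0,0.0425],[1,0.004,0.0234,0,0,0,0.0425]]]'
python3 look.py b
```

```text
clock: 4.9
eef_pos: [0.5986, 0.1352, 0.1558]
orientation: [3.141, 0.0, 1.654]
wrist_force: [-0.3, 0.5, 0.4]
gripper_width: 0.0005
grasp_force: 0.0
[0.5986 0.1352 0.1558] [1.7999e+02 1.0000e-02 9.4750e+01]
top z [0.116 0.397] ((0.6314321160316467, 0.05349743366241455), (0.08082187920808792, 0.07991291582584381), 6.526843070983887)
scene post 104 [0.6081 0.1298 0.1164] 107.17
scene z [0.146 0.394] ((0.6311267614364624, 0.06882990896701813), (0.07969590276479721, 0.1169152557849884), 6.700531005859375)
```

```bash
python3 -m creep '[[[1,0,0.0012,0,0,0,0.002],[1,0,0.0024,0,0,0,0.004],[1,0,0.0024,0,0,0,0.004],[1,0,-0.01,0,0,0,0.004],[0.5,0,-0.04,0,0,0,0],[0,0,-0.06,-0.05,0,0,0],[0,0,-0.06,-0.09,0,0,0],[0,0,-0.06,-0.09,0,0,0]]]'
python3 look.py c
python3 - <<'E'
from h import *
rel([(.5013,.313,.22,172)])
E
```

```text
clock: 5.8
eef_pos: [0.5403, 0.1305, 0.2517]
orientation: [3.131, 0.001, 1.653]
wrist_force: [0.0, 0.1, 0.4]
gripper_width: 0.0301
grasp_force: 0.0
[0.5403 0.1305 0.2517] [1.7937e+02 4.0000e-02 9.4710e+01]
top z [0.107 0.365] ((0.6315768361091614, 0.053647857159376144), (0.08025865256786346, 0.07988967001438141), 4.800722599029541)
scene post 64 [0.626  0.136  0.1163] 94.1
scene z [0.104 0.452] ((0.6334046125411987, 0.05154389888048172), (0.079386405646801, 0.08080755174160004), 4.88065242767334)
[0.1852, -0.0228, 0.0263, 0.0003, 0.0003, -0.2147]
```

```bash
python3 -m creep '[[[0,0.185,-0.023,0.026,0,0,-0.2147],[0,0.185,-0.023,0.026,0,0,-0.2147],[0,0.185,-0.023,0.026,0,0,-0.2147],[0,0.185,-0.023,0.026,0,0,-0.2147],[0,0.185,-0.023,0.026,0,0,-0.2147],[0,0.185,-0.023,0.026,0,0,-0.2147],[0,0.185,-0.023,0.026,0,0,-0.2147],[0,0.185,-0.023,0.026,0,0,-0.2147],[0,0.185,-0.023,0.026,0,0,-0.2147],[0,0.185,-0.023,0.026,0,0,-0.2147],[0,0.185,-0.023,0.026,0,0,-0.2147],[0,0.185,-0.023,0.026,0,0,-0.2147]]]'
cat > wl.py <<'E'
import sys;from h import *
from cell import manip
s=manip.get_state();d=manip.snapshot("wrist");n=sys.argv[1]
cv2.imwrite(f"pics/w_{n}.png",d["img"][:,:,::-1])
B=np.eye(4);B[:3,:3]=R.from_euler("xyz",s["orientation"]).as_matrix();B[:3,3]=s["eef_pos"]
d["extrinsics"]=B@d["hand_eye"];np.savez(f"pics/w_{n}.npz",**d);P=cloud(d);H=hsv(d)
print(s["eef_pos"].round(4),np.degrees(s["orientation"]).round(2))
m=(P[...,2]>.03)&(P[...,2]<.06)&(abs(P[...,0]-.5)<.12)&(abs(P[...,1]-.315)<.08);m=blob(m,(0,0,640,480))
print("scanner",m.sum(),P[m].max(0)[2],cv2.minAreaRect(P[m][:,:2].astype(np.float32)))
g=m&(H[...,1]<70);print("body",g.sum(),P[g][:,2].max(),cv2.minAreaRect(P[g][:,:2].astype(np.float32)))
E
python3 wl.py a
```

```text
clock: 7.1
eef_pos: [0.5008, 0.3129, 0.2191]
orientation: [-3.141, -0.001, 2.999]
wrist_force: [-0.1, -0.5, -0.4]
gripper_width: 0.0879
grasp_force: 0.0
[0.5008 0.3129 0.2191] [-1.7997e+02 -5.0000e-02  1.7182e+02]
scanner 7937 0.04479086926612835 ((0.5011977553367615, 0.31344902515411377), (0.05401185154914856, 0.12883734703063965), 82.22745513916016)
body 5379 0.03980652803374579 ((0.49125903844833374, 0.31516677141189575), (0.045678529888391495, 0.11045348644256592), 86.61951446533203)
```

View pics/w_a.png

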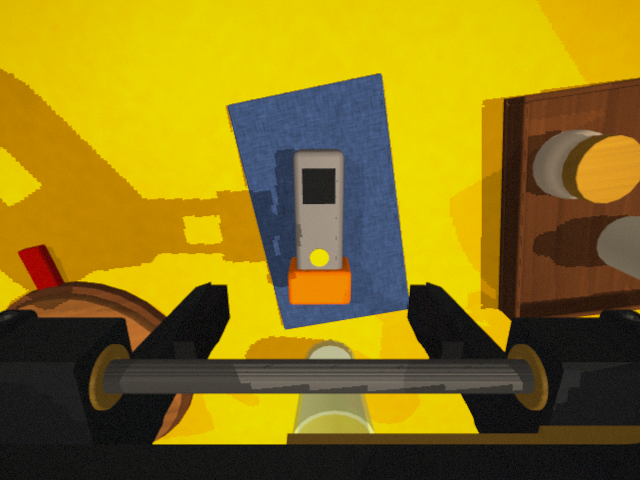

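The wrist view shows the scanner centred between the open fingers: grey body at (320,205), head at (320,285). The bystanders are well clear.

```bash
python3 -m creep '[[[0,0,0,0.045,0,0,0],[0,0,0,0.09,0,0,0],[0,0,0,0.12,0,0,0],[0,0,0,0.14,0,0,0],[0,0,0,0.145,0,0,0],[0,0,0,0.145,0,0,0],[1,0,0,0.145,0,0,0],[1,0,0,0.145,0,0,0],[1,0,0,0.145,0,0,0],[1,0,0,0.145,0,0,0],[1,0,0,0.145,0,0,0],[1,0,0,0.145,0,0,0],[1,0,0,0.145,0,0,0],[1,0,0,0.145,0,0,0]]]'
```

```text
clock: 8.55
eef_pos: [0.5008, 0.3129, 0.0748]
orientation: [3.142, 0.0, 3.002]
wrist_force: [-0.5, -0.3, 1.1]
gripper_width: 0.0396
grasp_force: 30.0
```

Run:
```python
from h import *
rel([(.5008,.3129,.20,172),(.4557,.0373,.20,184.9),(.4557,.0373,.12,184.9)])
```

```text
[0.0, -0.0, -0.1252, 0.0, 0.0, -0.0]
[0.0063, -0.2792, -0.1252, 0.0, 0.0, -0.0359]
[0.0063, -0.2792, -0.0452, 0.0, 0.0, -0.0359]
```

```bash
python3 -m creep '[[[1,0,0,-0.02,0,0,0],[1,0,0,-0.06,0,0,0],[1,0,0,-0.1,0,0,0],[1,0,0,-0.125,0,0,0],[1,0.001,-0.03,-0.125,0,0,-0.004],[1,0.002,-0.07,-0.125,0,0,-0.01],[1,0.003,-0.11,-0.125,0,0,-0.015],[1,0.004,-0.15,-0.125,0,0,-0.02],[1,0.005,-0.19,-0.125,0,0,-0.025],[1,0.006,-0.23,-0.125,0,0,-0.03],[1,0.0063,-0.26,-0.125,0,0,-0.0359],[1,0.0063,-0.2792,-0.12,0,0,-0.0359],[1,0.0063,-0.2792,-0.1,0,0,-0.0359],[1,0.0063,-0.2792,-0.08,0,0,-0.0359],[1,0.0063,-0.2792,-0.06,0,0,-0.0359],[1,0.0063,-0.2792,-0.05,0,0,-0.0359],[1,0.0063,-0.2792,-0.0452,0,0,-0.0359],[1,0.0063,-0.2792,-0.0452,0,0,-0.0359],[1,0.0063,-0.2792,-0.0452,0,0,-0.0359],[1,0.0063,-0.2792,-0.0452,0,0,-0.0359]]]'
python3 look.py d
```

```text
clock: 10.55
eef_pos: [0.456, 0.0373, 0.1206]
orientation: [-3.141, 0.001, -3.056]
wrist_force: [-0.3, 1.1, -2.1]
gripper_width: 0.0395
grasp_force: 30.0
[0.456  0.0373 0.1206] [-1.7998e+02  7.0000e-02 -1.7508e+02]
top post 86 [0.6248 0.1381 0.1164] 94.81
top z [0.107 0.146] ((0.6314657330513, 0.05363519862294197), (0.08057929575443268, 0.0801336020231247), 5.051539421081543)
scene post 63 [0.6259 0.1359 0.1158] 94.19
scene z [0.088 0.146] ((0.632017970085144, 0.06896886229515076), (0.079678475856781, 0.11587466299533844), 4.448078632354736)
```

Run:
```python
from h import *
for n in("top","scene"):
    d=dict(np.load(f"pics/{n}_d.npz"));P=cloud(d);H=hsv(d);h,s,v=H[...,0],H[...,1],H[...,2]
    near=(abs(P[...,0]-.505)<.05)&(abs(P[...,1]-.04)<.06)
    m=near&(P[...,2]>.03)&(P[...,2]<.11)&(h>4)&(h<16)&(s>150);q=P[m]
    print(n,m.sum(),q.max(0).round(4),q.min(0).round(4))
    t=q[q[:,2]>np.percentile(q[:,2],90)-.004];print("top",len(t),np.median(t[:,2]),cv2.minAreaRect(t[:,:2].astype(np.float32)))
```

```text
Traceback (most recent call last):
ValueError: zero-size array to reduction operation maximum which has no identity
```

View pics/scene_d.png

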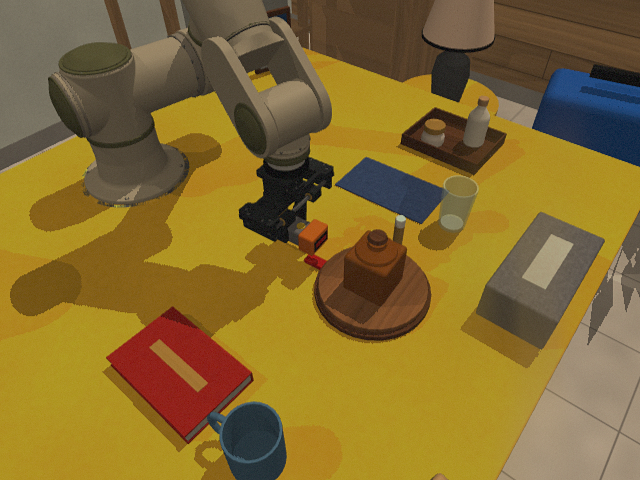

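View pics/top_d.png

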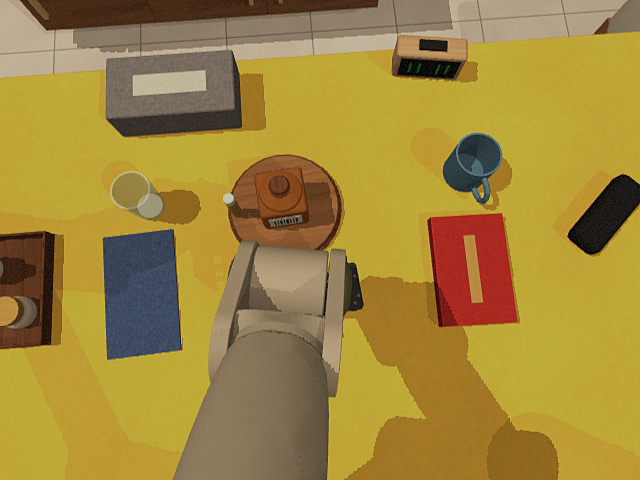

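Scene view: the scanner is level in the gripper with its head at (313,235), pointing at the bottle. Top view: the label at (286,222) now faces the nose, and the post is at (229,200). I'll check the head's height and direction in the scene cloud.

Run:
```python
from h import *
d=dict(np.load("pics/scene_d.npz"));P=cloud(d);H=hsv(d);h,s,v=H[...,0],H[...,1],H[...,2]
m=blob((h>3)&(h<18)&(s>140)&(v>80),(290,212,335,258));q=P[m];q=q[abs(q[:,2]-.07)<.05]
print(m.sum(),q.min(0).round(4),q.max(0).round(4))
t=q[q[:,2]>q[:,2].max()-.006];print("top",len(t),np.median(t[:,2]),cv2.minAreaRect(t[:,:2].astype(np.float32)))
u=np.array([np.cos(np.radians(4.95)),np.sin(np.radians(4.95))])
f=(q[:,:2]-[.6334,.0515])@u;l=(q[:,:2]-[.6334,.0515])@[-u[1],u[0]];print(f.max(),l.min(),l.max())
```

```text
622 [0.4886 0.0118 0.0513] [0.5239 0.0676 0.0925]
top 361 0.08939713983784858 ((0.5068633556365967, 0.04007253795862198), (0.031110743060708046, 0.05398723483085632), 4.813014030456543)
-0.11103659417822555 -0.02824829194649738 0.026508843881233805
```

The window is 70 mm from the label, within 1 mm laterally and in height, and 0.1° off square. Next is the hold.

```bash
python3 -m creep '[[[1,0,0,0,0,0,0],[1,0,0,0,0,0,0],[1,0,0,0,0,0,0],[1,0,0,0,0,0,0],[1,0,0,0,0,0,0],[1,0,0,0,0,0,0],[1,0,0,0,0,0,0],[1,0,0,0,0,0,0],[1,0,0,0,0,0,0],[1,0,0,0,0,0,0],[1,0,0,0,0,0,0],[1,0,0,0,0,0,0],[1,0,0,0,0,0,0],[1,0,0,0,0,0,0],[1,0,0,0,0,0,0],[1,0,0,0,0,0,0],[1,0,0,0,0,0,0],[1,0,0,0,0,0,0],[1,0,0,0,0,0,0],[1,0,0,0,0,0,0]]]'
python3 -m creep '[[[1,0,0,0,0,0,0],[1,0,0,0,0,0,0],[1,0,0,0,0,0,0],[1,0,0,0,0,0,0],[1,0,0,0,0,0,0],[1,0,0,0,0,0,0],[1,0,0,0,0,0,0],[1,0,0,0,0,0,0]]]'
python3 - <<'E'
from h import *
# mat from unobstructed views
for n in("top","scene"):
    d=dict(np.load(f"pics/{n}_d.npz"));P=cloud(d);H=hsv(d)
    m=blob((H[...,0]>95)&(H[...,0]<130)&(H[...,1]>70)&(P[...,2]<.02),(95,220,190,365) if n=="top" else (330,155,450,222))
    print(m.sum(),cv2.minAreaRect(P[m][:,:2].astype(np.float32)))
rel([(.456,.0373,.20,184.9),(.4983,.3202,.20,182.7),(.4983,.3202,.0755,182.7)])
E
```

```text
clock: 12.65
eef_pos: [0.4557, 0.0373, 0.1199]
orientation: [-3.142, 0.0, -3.056]
wrist_force: [-0.4, -0.3, -1.4]
gripper_width: 0.0399
grasp_force: 30.0
clock: 13.45
eef_pos: [0.4557, 0.0373, 0.1199]
orientation: [-3.142, -0.0, -3.056]
wrist_force: [0.3, -0.2, -1.0]
gripper_width: 0.0398
grasp_force: 30.0
8664 ((0.49850815534591675, 0.32098251581192017), (0.21782903373241425, 0.12968336045742035), 2.5342440605163574)
3496 ((0.5000370740890503, 0.31858527660369873), (0.21685297787189484, 0.13214917480945587), 2.7775800228118896)
[-0.0003, -0.0, -0.0801, -0.0, -0.0, 0.0001]
[-0.0667, 0.2782, -0.0801, -0.0, -0.0, 0.0062]
[-0.0667, 0.2782, 0.0444, -0.0, -0.0, 0.0062]
```

```bash
python3 -m creep '[[[1,0,0,-0.02,0,0,0],[1,0,0,-0.05,0,0,0],[1,0,0,-0.08,0,0,0],[1,-0.008,0.035,-0.08,0,0,0.001],[1,-0.017,0.07,-0.08,0,0,0.002],[1,-0.027,0.11,-0.08,0,0,0.003],[1,-0.037,0.15,-0.08,0,0,0.004],[1,-0.047,0.19,-0.08,0,0,0.005],[1,-0.056,0.23,-0.08,0,0,0.006],[1,-0.062,0.26,-0.08,0,0,0.0062],[1,-0.0667,0.2782,-0.07,0,0,0.0062],[1,-0.0667,0.2782,-0.04,0,0,0.0062],[1,-0.0667,0.2782,-0.01,0,0,0.0062],[1,-0.0667,0.2782,0.015,0,0,0.0062],[1,-0.0667,0.2782,0.03,0,0,0.0062],[1,-0.0667,0.2782,0.037,0,0,0.0062],[1,-0.0667,0.2782,0.041,0,0,0.0062],[1,-0.0667,0.2782,0.043,0,0,0.0062],[1,-0.0667,0.2782,0.0445,0,0,0.0062],[1,-0.0667,0.2782,0.0445,0,0,0.0062]]]'
```

```text
clock: 15.45
eef_pos: [0.4985, 0.3203, 0.0759]
orientation: [3.141, 0.001, -3.095]
wrist_force: [-0.3, 0.2, -1.8]
gripper_width: 0.0396
grasp_force: 30.0
```

```bash
python3 -m creep '[[[1,0,0,0.0003,0,0,0],[1,0,0,0.0006,0,0,0],[1,0,0,0.0006,0,0,0],[1,0,0,0.0006,0,0,0]]]'
```

```text
clock: 15.85
eef_pos: [0.4983, 0.3202, 0.0749]
orientation: [3.142, 0.0, -3.095]
wrist_force: [0.4, 0.4, -2.2]
gripper_width: 0.0397
grasp_force: 30.0
```

```bash
python3 -m creep '[[[1,0,0,0.0004,0,0,0],[1,0,0,0.0004,0,0,0],[1,0,0,0.0008,0,0,0],[1,0,0,0.0008,0,0,0]]]'
```

```text
clock: 16.25
eef_pos: [0.4983, 0.3202, 0.0748]
orientation: [-3.142, 0.0, -3.095]
wrist_force: [-3.3, -1.8, 7.2]
gripper_width: 0.0397
grasp_force: 30.0
```

Contact with the mat. Now release gently, rise and check.

```bash
python3 -m creep '[[[0.4,0,0,0,0,0,0],[0,0,0,0,0,0,0],[0,0,0,0,0,0,0],[0,0,0,0,0,0,0],[0,0,0,0,0,0,0],[0,0,0,0,0,0,0],[0,0,0,-0.02,0,0,0],[0,0,0,-0.06,0,0,0],[0,0,0,-0.11,0,0,0],[0,0,0,-0.15,0,0,0],[0,0,0,-0.15,0,0,0],[0,0,0,-0.15,0,0,0]]]'
python3 wl.py e; python3 look.py e
```

```text
clock: 17.45
eef_pos: [0.4982, 0.3202, 0.2242]
orientation: [3.141, 0.001, -3.095]
wrist_force: [-0.4, 0.0, -0.7]
gripper_width: 0.0883
grasp_force: 0.0
[0.4982 0.3202 0.2242] [ 1.7999e+02  5.0000e-02 -1.7732e+02]
scanner 7681 0.04459346794591462 ((0.4986206889152527, 0.320453017950058), (0.12893299758434296, 0.05403778329491615), 2.764613151550293)
body 5171 0.040049970783396005 ((0.49738484621047974, 0.3216598629951477), (0.12770231068134308, 0.04527812823653221), 7.059033393859863)
[0.4979 0.3201 0.223 ] [-1.7997e+02 -8.0000e-02 -1.7732e+02]
top post 87 [0.6246 0.1381 0.1162] 94.96
top z [0.107 0.146] ((0.6316000819206238, 0.05357442796230316), (0.0803321897983551, 0.07992980629205704), 5.060056209564209)
scene post 62 [0.6256 0.1362 0.116 ] 94.38
scene z [0.088 0.146] ((0.6332648396492004, 0.05112522095441818), (0.07988030463457108, 0.08014187961816788), 4.985703945159912)
```

View pics/scene_e.png

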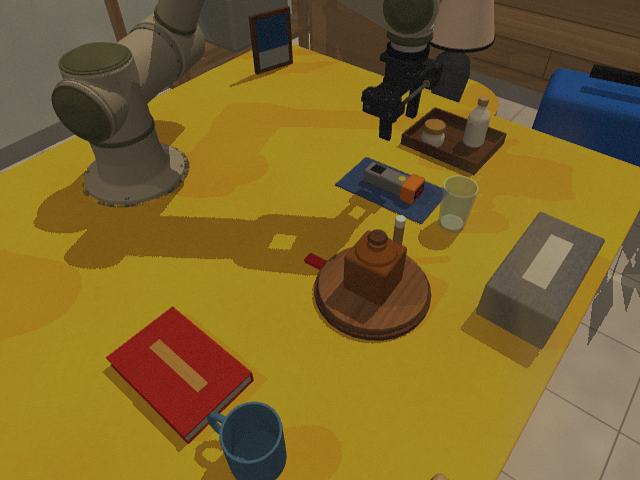

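The scanner lies flat in the middle of the mat at (393,185). The stand is squared to its nose, the mug and tumbler have not moved, and the gripper is clear.

```bash
python3 -c "
from cell import manip
print(manip.hand_in())"
```

```text
the job is handed in; nothing more can be done
None
```

The job is handed in at about 17.5 s on the clock: I turned the label square to the red nose (within about 0.2° as measured), held the scanner still 70 mm from it for over 2 s, and laid it back flat and right way up in the middle of its mat, with the mug and tumbler untouched.

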